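# Let a batch of amber lumps down the chute into the catch pan

### The arm

A 6-joint arm with a two-finger parallel gripper is mounted at the origin on the work surface. World frame = base frame: x ahead of the robot, y to its left, z up, the work surface at z = 0. Lengths are in mm, angles in rad, forces in N, time in s.
With the tool pointing down it reaches from about 350 to 875 mm from the base axis. Payload 4.2 kg.
Tool frame: the origin (TCP) lies at the very end of the fingers, on their centre line; the grasp point (between the pads) lies 19 mm behind it; z points along the fingers, y is the line along which they close (so a half turn about z gives the same grasp; the last joint's range is limited). The gripper opens to 87 mm and grips with 3 to 60 N. Pads are 19 mm wide; open, the fingers measure 117 mm over their backs; the gripper's body (75 mm by 190 mm) begins 51 mm behind the grasp point.
Start: joints at [-0.98, 0.385, 0.008, 0, -1.194, -0.259], TCP at [203.606, -590.884, 222.55] pointing down, gripper open.
Joint ranges: [-3.14, 3.14], [-1.21, 2.06], [-1.07, 1.41], [-3.16, 2.05], [-2.99, -0.16], [-3.1, 3.1]. Speed limits (rad/s): [2.79, 2.79, 3.14, 3.14, 3.14, 3.14].

### API

Orientations are given as a unit quaternion [x, y, z, w].
In Python, from workcell import env, eyes, hand_in gives the robot as it stands.
- The arm moves only by the tool servo_tool, never from a script. Its argument "motion" is a list of rows, each an object of numbers: "x", "y", "z": the shift along the tool's x, y, z in m; "yaw": the turn about the tool's z in degrees; "hand": the opening, from -1 (shut) to 1 (fully open). A call has 1 to 12 rows; each row shifts and turns the commanded pose from where the row before left it, along the tool's axes as they then stand; what a row does not reach is not made up. A row lasts 1/12 s, in which the tool goes at most 41.7 mm and 7.16 degrees, less where a joint would pass 70% of its speed; a pose out of reach is approached as far as the arm can. A call with a gripper value outside its range is refused whole. The fingers move at their own pace and stop on an object; "newtons" is the grip in N (left out, the last holds). Time passes only in rows, so rows that do not move let the fingers close. It gives the time, the measured TCP pose, the force, the opening and the grip force at its end, in the units of the state.
- env.observe(): the state, without advancing time (a new reading comes with each control period).
- eyes.camera(name): name is "scene" or "top" or "wrist"; returns a dict with "img" (384x512x3 uint8, red, green, blue), "fx", "fy", "cx", "cy" (pixels), "cam_to_world" (4x4, takes a point from camera to world coordinates). Camera axes: x right, y down, z forward; pixel columns grow to the right and rows downward; lengths in mm; the calibration is good to about 2 mm. A picture is of the moment at which its call begins. There is no depth.
- hand_in(): hands the job in; it is judged then, once.
The state is a dict: "t": time; "q": joint angles; "qd": joint speeds; "tau": joint torques, N m; "ee_pos": TCP position; "tool_rot": TCP orientation; "wrist_force": force on the tool from outside, world axes, zero at the start; "ft_torque": the same for the moment, N m; "grip_width": finger opening in mm; "grip_force": force on a finger pad.
Only numpy, scipy, OpenCV 4.12 (cv2) and the standard library are available. Lean on these libraries where they do the work, as an engineer would, in place of code of your own. Each camera call takes 0.05 s, during which the arm holds its last target. There are 200 camera calls.

### The job

Set the catch pan down on the table, level and centred under the mouth of the steel chute, and let go of it while the spring gate is still shut. Then take the gate's arm by its upright pin, swing it against its spring all the way to its stop and hold it there until all three amber lumps have slid off the chute and lie in the pan; finish while still holding the arm at its stop. Leave the pan under the chute, and leave the other things on the table where they are.

Things in the scene. Friction and masses are not known exactly. Their poses are not given: they have to be found in the camera images.
- chute: Fixed steel chute on a grey foot. Origin: on the table below the middle of its lower lip; z up. The trough rises from the lip along the chute's +y at 33 deg for 200 mm (walls up to 230 mm high at the top end), 56 mm wide inside; lumps slide out along -y. Lip 85 mm above the table (underside 77). Foot: 60 to 175 mm along +y; table below the mouth free. Place and yaw vary; -y is roughly the robot's right.
- drop_spot (a point): Point on the table under the mouth, 40 mm along the chute's -y from its origin; axes as the chute's. The pan's centre belongs here. With its handle along the chute's -y (pan yaw = chute yaw + 90 deg) the pan keeps clear of all else and can be slid in along the chute's +y; parts above (lip, pivot, gate blade) start 77 mm above the table.
- pan: Loose open aluminium catch pan, 160 (x) x 150 (y) x 50 mm high, walls 4 mm, about 0.2 kg, with one straight black handle pointing along its own -x. Origin: centre of its underside; z up. It starts well to the right of the chute, handle toward the robot or to the right.
- pan_grip (a point): Grip point on the pan's handle, 125 mm along the pan's -x from its centre, 37 mm above its underside. The handle is a bar 18 mm wide (along the pan's y) and 16 mm high (29 to 45 mm above the table), from the pan's wall at 80 mm out to 165 mm from its centre; pinch it across the pan's y from above.
- gate (a joint): Angle of the spring gate about its upright pivot, on the chute's -x side of the mouth: 0 rad shut, 1.15 rad at its stop (open). Grows clockwise seen from above: the blade swings out along the chute's -y, the arm on the other side of the pivot toward +y. Its spring shuts it when let go; push at the pin, square to the arm: 3 N when shut, 7 N at the stop.
- gate_pin (a point): Middle of the free part of the black upright pin at the end of the gate's arm, 166 mm above the table. Pin 14 mm in diameter, 139 to 191 mm above the table, 115 mm from the pivot axis, free on all sides; moves on a level arc about gate_hinge, in the chute's x, y from about (-144, -68) mm shut to (-141, 57) mm at the stop. Held pinched, it may turn in the fingers.
- gate_hinge (a point): Point on the upright pivot axis of the gate at the height of point gate_pin, at (-46, -8) mm in the chute's x, y. The pivot axis is vertical.
- lump0: Amber lump about 36 x 32 x 28 mm, 20 g, the lowest of three waiting one behind the other on the chute behind the gate. Origin: its centre.
- lump1: Amber lump about 34 x 34 x 27 mm, 20 g, the middle one of the three on the chute. Origin: its centre.
- lump2: Amber lump about 38 x 31 x 29 mm, 20 g, the uppermost of the three on the chute. Origin: its centre.
- tin: Bystander: closed round metal tin, 104 mm across, 48 mm high, on the far right of the table, beyond the pan. Origin: centre of its underside.
- jar: Bystander: closed glass jar, 60 mm across, 85 mm high, on the far side of the chute. Origin: centre of its underside.
- brush: Bystander: flat wooden bench brush, 190 mm long, 18 mm high, lying near the robot on the left. Origin: under its middle.
- cutters: Bystander: side cutters, 125 mm long, 13 mm high, lying on the table between the robot and the gate's arm. Origin: under the joint of the jaws.
- stray_a: Bystander: single amber lump, 36 mm, 26 mm high, lying on the table on the robot's side of the chute; not part of the batch. Origin: on its underside.
- stray_b: Bystander: single amber lump, 36 mm, 26 mm high, lying on the table on the far side of the chute's mouth; not part of the batch. Origin: on its underside.

How it is judged (in metres and radians):
On the way, in this order (a step that is already met when the one before it is completed fails the run):
1. the pan stands level on the table, let go, its centre within 45 mm of the spot under the mouth, with the gate still shut and all three lumps behind it (horizontal distance between pan and drop_spot below 0.045 m and angle between pan's own z axis and vertical below 0.08 rad and height (world z) of pan below 0.006 m and linear speed of pan below 0.02 m/s and contact force between each of the arm, the fingers and pan below 0.3 N and value of joint gate below 0.1 rad and height (world z) of each of lump0, lump1, lump2 above 0.09 m), for 0.2 s.
2. the robot has swung the gate's arm to its stop (within 0.09 rad) (value of joint gate above 1.06 rad and contact force between any of the fingers, the arm and gate above 3 N), for 0.3 s.
At the end, for the whole second after the job is handed in: The robot is still holding the gate's arm within 0.09 rad of its stop with more than 3 N, all three lumps lie at rest inside the pan, and the pan stands level on the table, untouched, its centre within 45 mm of the spot under the mouth (all of step 2 and contact force between pan and gate below 0.3 N and horizontal distance between pan and drop_spot below 0.045 m and angle between pan's own z axis and vertical below 0.08 rad and height (world z) of pan below 0.006 m and linear speed of pan below 0.02 m/s and contact force between each of the arm, the fingers and pan below 0.3 N and x of lump0 in the frame of pan between -0.08 and 0.08 m and y of lump0 in the frame of pan between -0.075 and 0.075 m and z of lump0 in the frame of pan between 0 and 0.06 m and linear speed of each of lump0, lump1, lump2 below 0.03 m/s and x of lump1 in the frame of pan between -0.08 and 0.08 m and y of lump1 in the frame of pan between -0.075 and 0.075 m and z of lump1 in the frame of pan between 0 and 0.06 m and x of lump2 in the frame of pan between -0.08 and 0.08 m and y of lump2 in the frame of pan between -0.075 and 0.075 m and z of lump2 in the frame of pan between 0 and 0.06 m); the arm keeps its last pose, push and grip.
It fails at once if the tin, jar, brush, cutters or a stray lump on the table is moved by more than 30 mm (distance of any of tin, jar, brush, cutters, stray_a, stray_b from where it was at the start of the episode above 0.03 m).
It also fails if it takes over 51 s, if anything falls off the work surface, if the arm or the gripper's body presses on something with over 40 N, if the wrist force passes 120 N, or if a joint passes its speed limit or range.

## Working session

There is one attempt and no reset: what is moved stays moved. The work goes in short steps, Python scripts to look and compute and a tool call to move; the robot and the scene stay as the last step left them, time stands still between calls to the robot, and variables do not carry over. Pictures are saved under pics/ and viewed, at most 10 in all, crops included, and the job is handed in when it is done.

Besides the shell and the picture viewer there is one more tool, called as name([rows], argument=value, ...), one row to a line, values as JSON. servo_tool: Moves the arm, as the interface text tells. Its arguments: {"type":"object","properties":{"motion":{"type":"array"},"newtons":{"type":"number"}},"required":["motion"]}

```bash
mkdir -p pics
cat > h.py <<'E'
import numpy as np, cv2, pickle
from workcell import env, eyes, hand_in
def snap(n,tag):
    c=eyes.camera(n); pickle.dump(c,open(f'pics/{tag}.pkl','wb'))
    cv2.imwrite(f'pics/{tag}.png',cv2.resize(c['img'][:,:,::-1],(800,600),interpolation=cv2.INTER_CUBIC)); return c
def ld(tag): return pickle.load(open(f'pics/{tag}.pkl','rb'))
S=800/512
def ray(c,u,v):  # u,v in 800x600 picture
    u=(u+.5)/S-.5; v=(v+.5)/S-.5
    T=np.array(c['cam_to_world']); d=T[:3,:3]@np.array([(u-c['cx'])/c['fx'],(v-c['cy'])/c['fy'],1]); return T[:3,3],d/np.linalg.norm(d)
def onz(c,u,v,z):
    o,d=ray(c,u,v); return o+d*(z-o[2])/d[2]
def tri(obs):
    A=0;b=0
    for c,u,v in obs:
        o,d=ray(c,u,v);P=np.eye(3)-np.outer(d,d);A=A+P;b=b+P@o
    p=np.linalg.solve(A,b); return p,[np.linalg.norm(np.cross(ray(c,u,v)[1],p-ray(c,u,v)[0])) for c,u,v in obs]
def proj(c,p):
    T=np.array(c['cam_to_world']); q=T[:3,:3].T@(np.array(p)-T[:3,3]); return ((q[0]/q[2]*c['fx']+c['cx']+.5)*S-.5,(q[1]/q[2]*c['fy']+c['cy']+.5)*S-.5)
E
python3 - <<'E'
from h import *
for n in('scene','top','wrist'):
    c=snap(n,n+'0'); print(n,c['fx'],np.round(c['cam_to_world'],2).tolist())
print(env.observe())
E
```

```text
scene 440.34710485546947 [[-0.21, 0.56, -0.8, 1673.77], [0.98, 0.1, -0.18, 207.69], [-0.02, -0.82, -0.57, 913.3], [0.0, 0.0, 0.0, 1.0]]
top 402.30705742854343 [[0.01, -0.99, 0.1, 479.7], [-1.0, -0.01, 0.03, -59.09], [-0.03, -0.1, -0.99, 1042.54], [0.0, 0.0, 0.0, 1.0]]
wrist 267.5550361562492 [[-0.33, 0.92, 0.23, 140.55], [0.95, 0.32, 0.08, -612.87], [0.0, 0.25, -0.97, 382.52], [0.0, 0.0, 0.0, 1.0]]
{'t': 0.15, 'q': array([-9.80405499e-01,  3.85424804e-01,  6.94773264e-03, -3.43245302e-04,
       -1.19396408e+00, -2.58583529e-01]), 'qd': array([ 0.0014347 , -0.0012922 ,  0.00396623,  0.00136768,  0.0016357 ,
        0.0002558 ]), 'tau': array([ 6.56072052e-05, -3.91053557e+01,  1.87586761e+01,  4.22235847e+00,
        1.23524421e-02, -1.33170352e-04]), 'ee_pos': array([ 203.45852392, -590.49454635,  221.68819966]), 'tool_rot': array([-1.65081166e-01,  9.86279629e-01,  8.15127277e-04, -1.93343522e-04]), 'wrist_force': array([-0.54835059, -0.20724174, -0.04019347]), 'ft_torque': array([0.02683352, 0.02777769, 0.02318849]), 'grip_force': 0.0, 'grip_width': 87.3609032350315}
```

View pics/scene0.png

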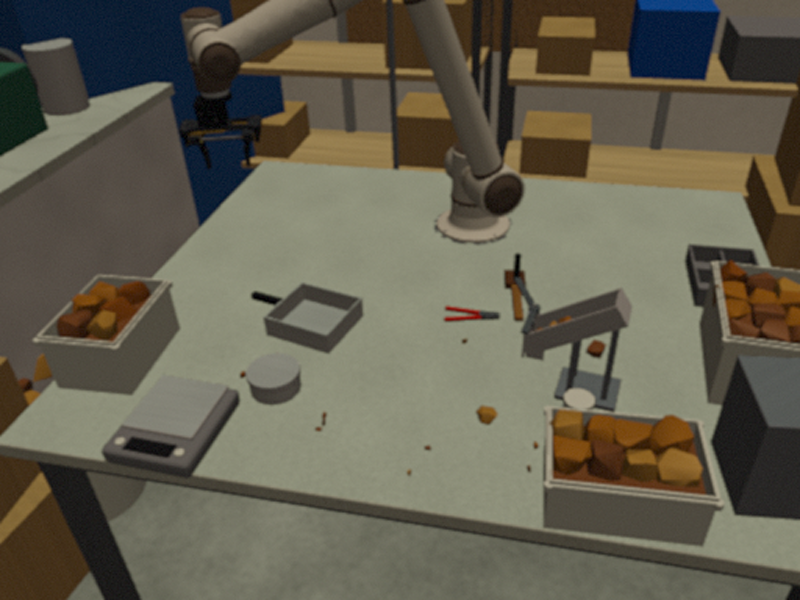

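View pics/top0.png

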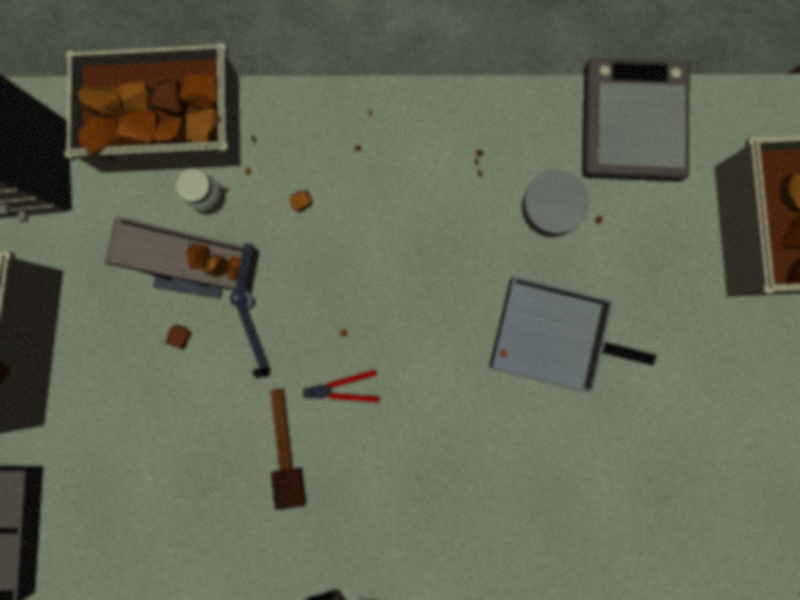

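The scene view shows the pan near (313,317) with its handle end at (253,296), the chute mouth near (530,340), and the pin at (517,260). The top view has the pan at (550,335), handle end at (655,358), pivot at (242,298) and pin at (261,372). I'll zoom in to get exact points.

Run:
```python
from h import *
def crop(tag,x0,y0,w,h): # native px
    im=ld(tag)['img'][y0:y0+h,x0:x0+w,::-1]; return np.clip(cv2.resize(im,(400,300),interpolation=cv2.INTER_CUBIC)*1.5,0,255).astype('uint8')
a=crop('scene0',320,155,100,75); b=crop('scene0',152,170,100,75)
c=crop('top0',64,132,120,90+0); d=crop('top0',304,170,120,90)
cv2.imwrite('pics/mix.png',np.vstack([np.hstack([a,b]),np.hstack([c,d])]))
```

```text
(no output)
```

View pics/mix.png

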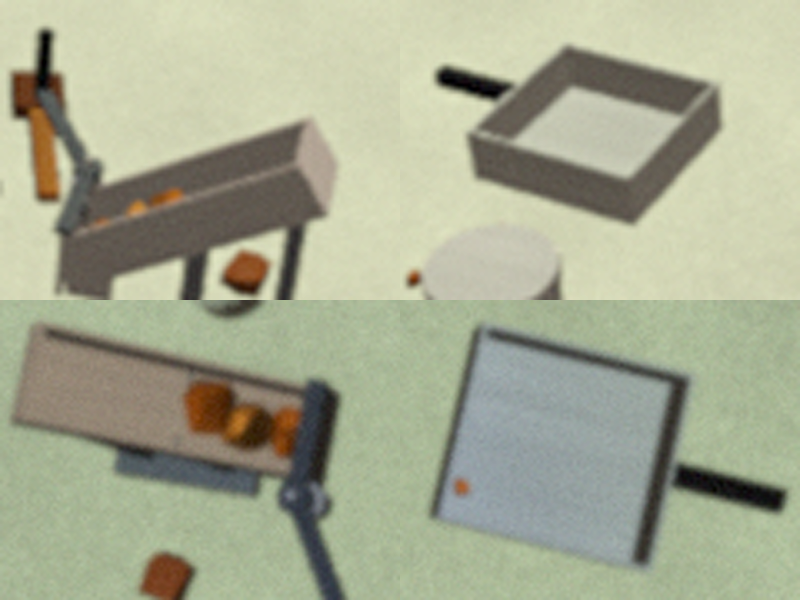

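```bash
cat > m.py <<'E'
from h import *
s,t=ld('scene0'),ld('top0')
def a(x,y): return (s,(320+x/4)*S,(155+y/4)*S)
def b(x,y): return (s,(152+(x-400)/4)*S,(170+y/4)*S)
def c(x,y): return (t,(64+x/3.3333)*S,(132+(y-300)/3.3333)*S)
def d(x,y): return (t,(304+(x-400)/3.3333)*S,(170+(y-300)/3.3333)*S)
P={}
for n,o in dict(pin=[a(45,32),(t,261,373)],pivot=[a(90,165),c(303,495)],rearfar=[a(298,165),c(40,325)],rearnear=[a(310,120),c(12,422)],
 hend=[b(440,75),d(783,500)],p1=[b(718,86),d(480,327)],p2=[b(633,182),d(690,378)],p3=[b(472,135),d(648,568)],p4=[b(567,47),d(434,517)]).items():
    P[n],e=tri(o); print(n,P[n].round(1),np.round(e,1))
E
python3 m.py
```

```text
pin [457.7 148.3 189.4] [4.1 4.1]
pivot [564.6 192.9 139.7] [5.5 5.5]
rearfar [662.8 334.4 226.4] [1. 1.]
rearnear [601.8 346.8 224.8] [1.4 1.4]
hend [ 482.3 -438.6   39.4] [2.6 2.6]
p1 [ 590.7 -174.   137.3] [30.5 30.5]
p2 [ 563.1 -305.2   23.1] [72.6 72.6]
p3 [ 436.6 -403.1  -61.2] [33.5 33.5]
p4 [ 489.3 -239.    95.3] [64.1 64.1]
```

```bash
cat >> m.py <<'E'
from scipy.optimize import least_squares
print('--pan')
q={}
for n,o in dict(RF=[b(472,135),d(690,378)],LF=[b(633,182),d(480,327)],LN=[b(718,86),d(434,517)],RN=[b(567,47),d(648,568)]).items():
    q[n],e=tri(o); print(n,q[n].round(1),np.round(e,1))
ctr=sum(q.values())/4; dx=q['LF']+q['LN']-q['RF']-q['RN']; print('pan ctr',ctr.round(1),'yaw',np.degrees(np.arctan2(dx[1],dx[0])))
h0=P['hend']; hd=ctr-h0; print('yaw handle',np.degrees(np.arctan2(hd[1],hd[0])),'len',np.hypot(*hd[:2]))
# chute fit
def W(p,l): x,y,w=p[:3]; C,Sn=np.cos(w),np.sin(w); return [x+C*l[0]-Sn*l[1],y+Sn*l[0]+C*l[1],l[2]]
def res(p,v=0):
    L=[((-144,-68,191),[a(45,31),(t,261,373)]),((-46,-8,p[3]),[a(90,163),c(303,495)]),((29,p[4],p[5]),[a(298,165),c(40,325)]),((-29,p[4],p[5]),[a(310,120),c(12,422)])]
    return np.array([np.subtract(proj(o[0],W(p,l)),o[1:]) for l,os in L for o in os])
f=least_squares(lambda p:np.r_[res(p).ravel(),(p[4]-146)/8,(p[5]-228)/5],[600,190,-.17,150,146,228],loss='soft_l1')
print('chute',f.x[:2].round(1),np.degrees(f.x[2]),f.x[3:].round(1)); print(res(f.x).round(1).tolist())
for n,l in dict(drop=(0,-40,0),pin0=(-144,-68,166),pin1=(-141,57,166),hinge=(-46,-8,166)).items(): print(n,np.round(W(f.x,l),1))
for n,uv,z in (('strayb',(300,202),13),('straya',(178,337),13),('tin',(557,203),48),('cut',(304,392),6),('brush',(277,388),18)): print(n,onz(t,*uv,z).round(0))
E
python3 m.py
```

```text
pin [457.7 148.3 189.4] [4.1 4.1]
pivot [564.6 192.9 139.7] [5.5 5.5]
rearfar [662.8 334.4 226.4] [1. 1.]
rearnear [601.8 346.8 224.8] [1.4 1.4]
hend [ 482.3 -438.6   39.4] [2.6 2.6]
p1 [ 590.7 -174.   137.3] [30.5 30.5]
p2 [ 563.1 -305.2   23.1] [72.6 72.6]
p3 [ 436.6 -403.1  -61.2] [33.5 33.5]
p4 [ 489.3 -239.    95.3] [64.1 64.1]
--pan
RF [ 571.4 -371.2   45.8] [2.3 2.3]
LF [ 608.5 -217.3   44.9] [2. 2.]
LN [ 467.6 -183.3   47.5] [0.7 0.7]
RN [ 431.9 -336.2   48.1] [2.8 2.8]
pan ctr [ 519.8 -277.    46.6] yaw 76.65472468376002
yaw handle 76.91299486488343 len 165.91570757963942
chute [610.9 190.7] -8.560014895624333 [141.8 151.1 226.4]
[[-3.6, 0.2], [-0.8, 0.0], [-4.4, 0.2], [-2.0, 0.7], [0.3, 0.0], [-1.8, 0.6], [-0.4, -0.2], [2.5, -2.5]]
drop [605.  151.2   0. ]
pin0 [458.4 144.9 166. ]
pin1 [480.  268.1 166. ]
hinge [564.3 189.7 166. ]
strayb [740. 130.  13.]
straya [511. 326.  13.]
tin [ 731. -291.   48.]
cut [424. 116.   6.]
brush [430. 158.  18.]
```

Pan centre is (520,-277), yaw 76.8°, handle length 166 and rim about 47, which agrees with the text. Moving above the handle, aiming for grip point (491,-399).

servo_tool([
  {"x": -0.0335, "y": 0.0087, "z": 0.01, "hand": 1},
  {"x": -0.0335, "y": 0.0087, "z": 0.01},
  {"x": -0.0335, "y": 0.0087, "z": 0.01},
  {"x": -0.0335, "y": 0.0087, "z": 0.01},
  {"x": -0.0335, "y": 0.0087, "z": 0.01},
  {"x": -0.0335, "y": 0.0087, "z": 0.01},
  {"x": -0.0335, "y": 0.0087, "z": 0.01},
  {"x": -0.0335, "y": 0.0087, "z": 0.01},
  {"x": -0.0335, "y": 0.0087, "z": 0.01},
  {"x": -0.0335, "y": 0.0087, "z": 0.01},
])

```text
invalid input at $.motion[0]: expected keys x, y, z, yaw, hand
```

servo_tool([
  {"yaw": -6.4},
  {"yaw": -6.4},
  {"yaw": -6.4},
  {"yaw": -6.4},
  {"yaw": -6.4},
  {"yaw": -6.4},
  {"yaw": -6.4},
  {"yaw": -6.4},
  {"yaw": -6.6},
  {"yaw": 0},
  {"yaw": 0},
])

```text
invalid input at $.motion[0]: expected keys x, y, z, yaw, hand
```

```bash
cat >> h.py <<'E'
def st():
    o=env.observe(); r=o['tool_rot']; x,y=r[0],r[1]; ya=np.degrees(np.arctan2(y*y-x*x,2*x*y)); print('t',round(o['t'],2),'tcp',o['ee_pos'].round(1),'yangle',ya.round(1),'q',r.round(3),'F',o['wrist_force'].round(1),'w',round(o['grip_width'],1),'g',round(o['grip_force'],1)); return o['ee_pos'],ya
def go(p,ya,goal):
    d=np.subtract(goal,p); A=np.radians(ya); yv=np.array([np.cos(A),np.sin(A)]); xv=np.array([-yv[1],yv[0]])
    print('tool move',np.round([d[:2]@xv,d[:2]@yv,-d[2]],1))
E
python3 - <<'E'
from h import *
p,ya=st(); go(p,ya,[491.3,-398.7,18]); c=snap('wrist','w1'); print([np.round(proj(c,q)) for q in ([482,-437,37],[491.3,-398.7,37],[501.5,-355,37])])
E
```

```text
t 0.15 tcp [ 203.5 -590.5  221.7] yangle 109.0 q [-0.165  0.986  0.001 -0.   ] F [-0.5 -0.2 -0. ] w 87.4 g 0.0
tool move [-334.6   87.6  203.7]
[array([448., 577.]), array([479., 593.]), array([514., 611.])]
```

View pics/w1.png

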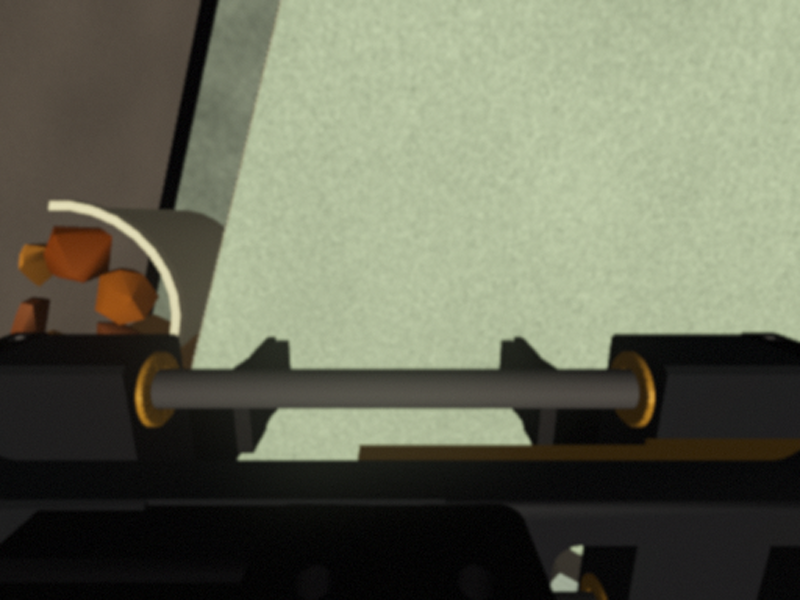

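Every row needs all five keys. The arm hasn't moved: this wrist view shows only table, with the fingertips near (265,400) and (525,400). Resending.

servo_tool([
  {"x": -0.0335, "y": 0.0087, "z": 0.01, "yaw": 0, "hand": 1},
  {"x": -0.0335, "y": 0.0087, "z": 0.01, "yaw": 0, "hand": 1},
  {"x": -0.0335, "y": 0.0087, "z": 0.01, "yaw": 0, "hand": 1},
  {"x": -0.0335, "y": 0.0087, "z": 0.01, "yaw": 0, "hand": 1},
  {"x": -0.0335, "y": 0.0087, "z": 0.01, "yaw": 0, "hand": 1},
  {"x": -0.0335, "y": 0.0087, "z": 0.01, "yaw": 0, "hand": 1},
  {"x": -0.0335, "y": 0.0087, "z": 0.01, "yaw": 0, "hand": 1},
  {"x": -0.0335, "y": 0.0087, "z": 0.01, "yaw": 0, "hand": 1},
  {"x": -0.0335, "y": 0.0087, "z": 0.01, "yaw": 0, "hand": 1},
  {"x": -0.0335, "y": 0.0087, "z": 0.01, "yaw": 0, "hand": 1},
])

```text
t: 1.03
ee_pos: [493.2, -398.3, 122.0]
tool_rot: [-0.165, 0.986, 0.0, -0.0]
wrist_force: [0.1, -0.9, -0.4]
grip_width: 87.3
grip_force: 0.0
```

servo_tool([
  {"x": 0, "y": 0, "z": 0, "yaw": -6.4, "hand": 1},
  {"x": 0, "y": 0, "z": 0, "yaw": -6.4, "hand": 1},
  {"x": 0, "y": 0, "z": 0, "yaw": -6.4, "hand": 1},
  {"x": 0, "y": 0, "z": 0, "yaw": -6.4, "hand": 1},
  {"x": 0, "y": 0, "z": 0, "yaw": -6.4, "hand": 1},
  {"x": 0, "y": 0, "z": 0, "yaw": -6.4, "hand": 1},
  {"x": 0, "y": 0, "z": 0, "yaw": -6.4, "hand": 1},
  {"x": 0, "y": 0, "z": 0, "yaw": -6.4, "hand": 1},
  {"x": 0, "y": 0, "z": 0, "yaw": -6.6, "hand": 1},
  {"x": 0, "y": 0, "z": 0, "yaw": 0, "hand": 1},
  {"x": 0, "y": 0, "z": 0, "yaw": 0, "hand": 1},
])

```text
t: 1.95
ee_pos: [491.9, -399.4, 122.4]
tool_rot: [-0.62, 0.785, 0.0, -0.0]
wrist_force: [0.6, 0.7, 0.7]
grip_width: 87.0
grip_force: 0.0
```

Run:
```python
from h import *
p,ya=st(); go(p,ya,[491.3,-398.7,18]); c=snap('wrist','w2'); print([np.round(proj(c,q)) for q in ([482,-437,37],[491.3,-398.7,37],[501.5,-355,37])])
```

```text
t 1.95 tcp [ 491.9 -399.4  122.4] yangle 166.6 q [-0.62   0.785  0.    -0.   ] F [0.6 0.7 0.7] w 87.0 g 0.0
tool move [ -0.6   0.7 104.4]
[array([398., 245.]), array([397., 310.]), array([397., 378.])]
```

View pics/w2.png

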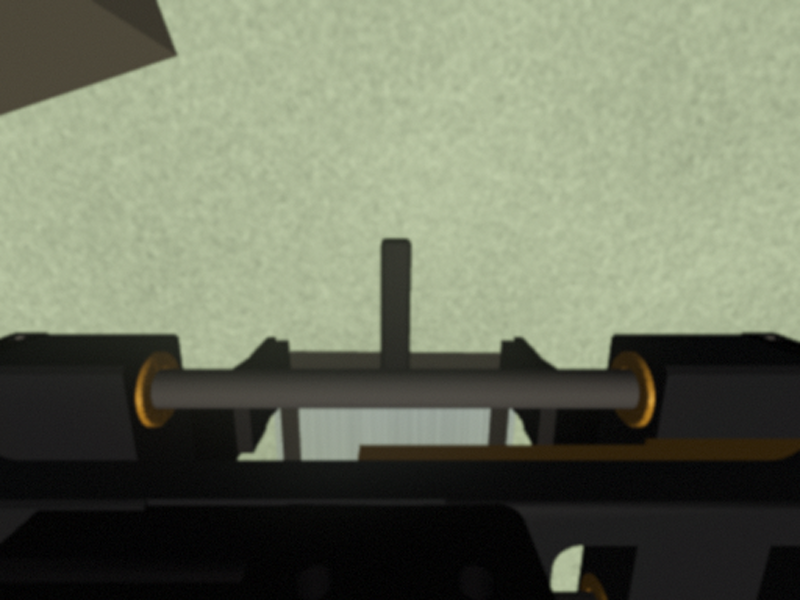

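The handle stands upright at column 396 with its end at row 240, against a prediction of (398,245), so it's aligned. Descending and gripping.

servo_tool([
  {"x": 0, "y": 0, "z": 0.035, "yaw": 0, "hand": 1},
  {"x": 0, "y": 0, "z": 0.035, "yaw": 0, "hand": 1},
  {"x": 0, "y": 0, "z": 0.02, "yaw": 0, "hand": 1},
  {"x": 0, "y": 0, "z": 0.013, "yaw": 0, "hand": 1},
  {"x": 0, "y": 0, "z": 0, "yaw": 0, "hand": 1},
  {"x": 0, "y": 0, "z": 0, "yaw": 0, "hand": -1},
  {"x": 0, "y": 0, "z": 0, "yaw": 0, "hand": -1},
  {"x": 0, "y": 0, "z": 0, "yaw": 0, "hand": -1},
  {"x": 0, "y": 0, "z": 0, "yaw": 0, "hand": -1},
  {"x": 0, "y": 0, "z": 0, "yaw": 0, "hand": -1},
  {"x": 0, "y": 0, "z": 0, "yaw": 0, "hand": -1},
  {"x": 0, "y": 0, "z": 0, "yaw": 0, "hand": -1},
], newtons=40)

```text
t: 3.0
ee_pos: [492.1, -399.6, 20.0]
tool_rot: [-0.621, 0.784, -0.0, 0.0]
wrist_force: [-0.0, -0.1, 0.7]
grip_width: 48.1
grip_force: 0.0
```

servo_tool([
  {"x": 0, "y": 0, "z": 0, "yaw": 0, "hand": -1},
  {"x": 0, "y": 0, "z": 0, "yaw": 0, "hand": -1},
  {"x": 0, "y": 0, "z": 0, "yaw": 0, "hand": -1},
  {"x": 0, "y": 0, "z": 0, "yaw": 0, "hand": -1},
  {"x": 0, "y": 0, "z": 0, "yaw": 0, "hand": -1},
  {"x": 0, "y": 0, "z": 0, "yaw": 0, "hand": -1},
  {"x": 0, "y": 0, "z": -0.005, "yaw": 0, "hand": -1},
  {"x": 0, "y": 0, "z": -0.005, "yaw": 0, "hand": -1},
  {"x": 0, "y": 0, "z": 0, "yaw": 0, "hand": -1},
  {"x": 0, "y": 0, "z": 0, "yaw": 0, "hand": -1},
])

```text
t: 3.83
ee_pos: [492.2, -399.6, 30.0]
tool_rot: [-0.621, 0.784, -0.0, 0.0]
wrist_force: [0.1, -0.5, -1.5]
grip_width: 17.6
grip_force: 40.0
```

Run:
```python
from h import *
p,ya=st(); go(p,ya,[586.3,27.6,20])
```

```text
t 3.83 tcp [ 492.2 -399.6   30. ] yangle 166.8 q [-0.621  0.784 -0.     0.   ] F [ 0.1 -0.5 -1.5] w 17.6 g 40.0
tool move [-437.4    5.8   10. ]
```

servo_tool([
  {"x": -0.01, "y": 0, "z": 0, "yaw": 0, "hand": -1},
  {"x": -0.02, "y": 0, "z": 0, "yaw": 0, "hand": -1},
  {"x": -0.03, "y": 0.001, "z": 0, "yaw": 0, "hand": -1},
  {"x": -0.03, "y": 0.001, "z": 0, "yaw": 0, "hand": -1},
  {"x": -0.03, "y": 0.001, "z": 0, "yaw": 0, "hand": -1},
  {"x": -0.03, "y": 0.001, "z": 0, "yaw": 0, "hand": -1},
  {"x": -0.03, "y": 0.001, "z": 0, "yaw": 0, "hand": -1},
  {"x": -0.03, "y": 0.001, "z": 0, "yaw": 0, "hand": -1},
  {"x": -0.03, "y": 0, "z": 0, "yaw": 0, "hand": -1},
  {"x": -0.03, "y": 0, "z": 0, "yaw": 0, "hand": -1},
  {"x": -0.01, "y": 0, "z": 0, "yaw": -2.3, "hand": -1},
  {"x": 0, "y": 0, "z": 0, "yaw": -2.3, "hand": -1},
])

```text
t: 4.83
ee_pos: [550.5, -122.5, 29.6]
tool_rot: [-0.655, 0.756, 0.0, 0.0]
wrist_force: [0.3, -0.0, -3.1]
grip_width: 17.9
grip_force: 40.0
```

Run:
```python
from h import *
p,ya=st(); go(p,ya,[586.3,27.6,20]); c=snap('wrist','w3')
s=snap('scene','s3')
t=snap('top','t3')
f=lambda c,x,y,w,h:np.clip(cv2.resize(c['img'][y:y+h,x:x+w,::-1],(400,300),interpolation=cv2.INTER_CUBIC)*1.5,0,255).astype('uint8')
cv2.imwrite('pics/mix3.png',np.vstack([np.hstack([f(s,310,155,100,75),f(t,130,140,80,60)]),np.hstack([f(c,0,0,512,384),f(t,140,140,200,150)])]))
```

```text
t 4.83 tcp [ 550.5 -122.5   29.6] yangle 171.8 q [-0.655  0.756  0.     0.   ] F [ 0.3 -0.  -3.1] w 17.9 g 40.0
tool move [-153.7  -14.     9.6]
```

View pics/mix3.png

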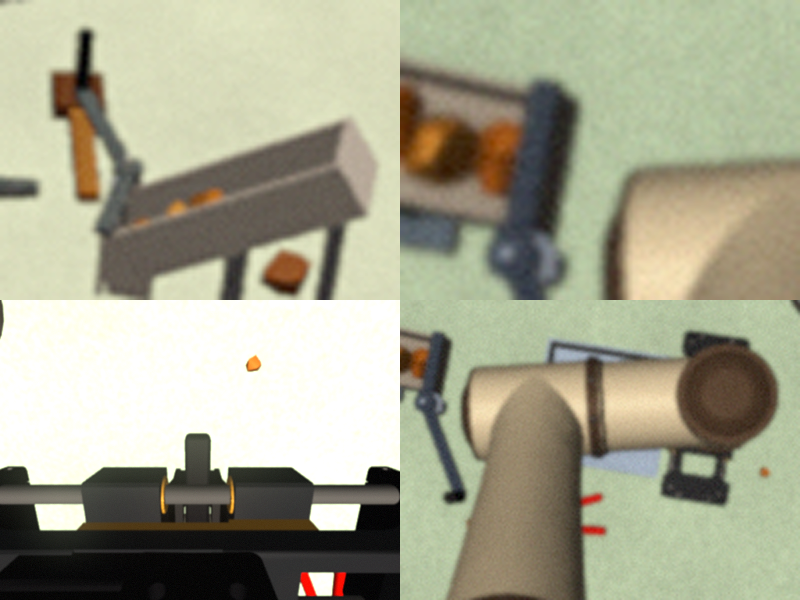

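The pan is held straight, as the handle in the wrist panel at (198,450) shows. The gate is still shut and its blade agrees with a chute yaw of about -9°. The way in is clear, so I'm sliding it in and lowering.

servo_tool([
  {"x": -0.01, "y": -0.002, "z": 0, "yaw": 0, "hand": -1},
  {"x": -0.02, "y": -0.002, "z": 0, "yaw": 0, "hand": -1},
  {"x": -0.025, "y": -0.002, "z": 0, "yaw": 0, "hand": -1},
  {"x": -0.025, "y": -0.002, "z": 0, "yaw": 0, "hand": -1},
  {"x": -0.025, "y": -0.002, "z": 0, "yaw": 0, "hand": -1},
  {"x": -0.025, "y": -0.002, "z": 0, "yaw": 0, "hand": -1},
  {"x": -0.015, "y": -0.002, "z": 0, "yaw": 0, "hand": -1},
  {"x": -0.009, "y": 0, "z": 0, "yaw": 0, "hand": -1},
  {"x": 0, "y": 0, "z": 0, "yaw": 0, "hand": -1},
  {"x": 0, "y": 0, "z": 0.004, "yaw": 0, "hand": -1},
  {"x": 0, "y": 0, "z": 0.004, "yaw": 0, "hand": -1},
  {"x": 0, "y": 0, "z": 0, "yaw": 0, "hand": -1},
])

```text
t: 5.98
ee_pos: [585.9, 23.4, 20.5]
tool_rot: [-0.651, 0.759, 0.001, -0.001]
wrist_force: [0.3, -0.2, -1.2]
grip_width: 17.7
grip_force: 40.0
```

Run:
```python
from h import *
p,ya=st(); go(p,ya,[586.3,27.6,20])
```

```text
t 5.98 tcp [585.9  23.4  20.5] yangle 171.3 q [-0.651  0.759  0.001 -0.001] F [ 0.3 -0.2 -1.2] w 17.7 g 40.0
tool move [-4.2  0.2  0.5]
```

servo_tool([
  {"x": -0.003, "y": 0, "z": 0.001, "yaw": 0, "hand": -1},
  {"x": 0, "y": 0, "z": 0, "yaw": 0, "hand": -1},
  {"x": 0, "y": 0, "z": 0, "yaw": 0, "hand": 0.2},
  {"x": 0, "y": 0, "z": 0, "yaw": 0, "hand": 0.2},
  {"x": 0, "y": 0, "z": 0, "yaw": 0, "hand": 0.2},
  {"x": 0, "y": 0, "z": 0, "yaw": 0, "hand": 0.2},
  {"x": 0, "y": 0, "z": 0, "yaw": 0, "hand": 0.2},
  {"x": 0, "y": 0, "z": 0, "yaw": 0, "hand": 0.2},
  {"x": 0, "y": 0, "z": 0, "yaw": 0, "hand": 0.2},
  {"x": 0, "y": 0, "z": 0, "yaw": 0, "hand": 0.2},
])

```text
t: 6.82
ee_pos: [587.3, 27.6, 20.6]
tool_rot: [-0.652, 0.758, -0.0, 0.0]
wrist_force: [0.1, 0.3, 0.2]
grip_width: 51.2
grip_force: 0.0
```

servo_tool([
  {"x": 0, "y": 0, "z": -0.02, "yaw": 0, "hand": 0.2},
  {"x": 0, "y": 0, "z": -0.03, "yaw": 0, "hand": 0.2},
  {"x": 0, "y": 0, "z": -0.03, "yaw": 0, "hand": 0.2},
  {"x": 0, "y": 0, "z": -0.03, "yaw": 0, "hand": 0.2},
  {"x": 0, "y": 0, "z": -0.03, "yaw": 0, "hand": 0.2},
  {"x": 0, "y": 0, "z": -0.03, "yaw": 0, "hand": 0.2},
  {"x": 0, "y": 0, "z": -0.03, "yaw": 0, "hand": 0.2},
  {"x": 0, "y": 0, "z": -0.02, "yaw": 0, "hand": 0.2},
  {"x": 0, "y": 0, "z": 0, "yaw": 0, "hand": 0.2},
])

```text
t: 7.57
ee_pos: [589.9, 27.9, 246.5]
tool_rot: [-0.652, 0.758, -0.003, 0.005]
wrist_force: [0.8, -0.1, 0.9]
grip_width: 51.9
grip_force: 0.0
```

Run:
```python
from h import *
p,ya=st(); go(p,ya,[458,147,240]); c=snap('wrist','w4')
s=snap('scene','s4')
f=lambda c,x,y,w,h:np.clip(cv2.resize(c['img'][y:y+h,x:x+w,::-1],(400,300),interpolation=cv2.INTER_CUBIC)*1.4,0,255).astype('uint8')
cv2.imwrite('pics/mix4.png',np.hstack([f(s,260,155,160,120),f(c,0,0,512,384)]))
```

```text
t 7.57 tcp [589.9  27.9 246.5] yangle 171.5 q [-0.652  0.758 -0.003  0.005] F [ 0.8 -0.1  0.9] w 51.9 g 0.0
tool move [-98.2 148.1   6.5]
```

View pics/mix4.png

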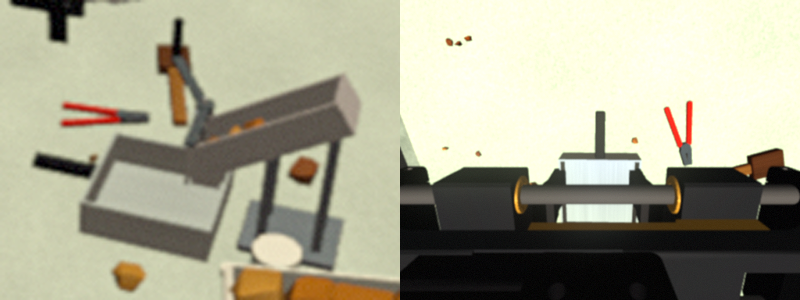

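The pan sits level with the mouth over its near edge, the gate is shut, and the cutters and strays are untouched. Now I turn the tool by 90° and look at the pin.

servo_tool([
  {"x": -0.02, "y": 0.02, "z": 0, "yaw": 0, "hand": 0.2},
  {"x": -0.02, "y": 0.02, "z": 0, "yaw": 0, "hand": 0.2},
  {"x": -0.02, "y": 0.02, "z": 0, "yaw": 0, "hand": 0.2},
  {"x": -0.02, "y": 0.02, "z": 0, "yaw": 0, "hand": 0.2},
  {"x": -0.019, "y": 0.016, "z": 0, "yaw": 0, "hand": 0.2},
  {"x": 0, "y": 0, "z": 0, "yaw": 6, "hand": 0.2},
  {"x": 0, "y": 0, "z": 0, "yaw": 7, "hand": 0.2},
  {"x": 0, "y": 0, "z": 0, "yaw": 7, "hand": 0.2},
  {"x": 0, "y": 0, "z": 0, "yaw": 7, "hand": 0.2},
  {"x": 0, "y": 0, "z": 0, "yaw": 7, "hand": 0.2},
  {"x": 0, "y": 0, "z": 0, "yaw": 7, "hand": 0.2},
  {"x": 0, "y": 0, "z": 0, "yaw": 7, "hand": 0.2},
])

```text
t: 8.67
ee_pos: [506.2, 139.5, 238.6]
tool_rot: [-0.284, 0.959, -0.0, -0.002]
wrist_force: [-0.3, -0.2, -0.7]
grip_width: 52.1
grip_force: 0.0
```

servo_tool([
  {"x": 0, "y": 0, "z": 0, "yaw": 7, "hand": 0.2},
  {"x": 0, "y": 0, "z": 0, "yaw": 7, "hand": 0.2},
  {"x": 0, "y": 0, "z": 0, "yaw": 7, "hand": 0.2},
  {"x": 0, "y": 0, "z": 0, "yaw": 7, "hand": 0.2},
  {"x": 0, "y": 0, "z": 0, "yaw": 7, "hand": 0.2},
  {"x": 0, "y": 0, "z": 0, "yaw": 7, "hand": 0.2},
  {"x": 0, "y": 0, "z": 0, "yaw": 0, "hand": 0.2},
  {"x": 0, "y": 0, "z": 0, "yaw": 0, "hand": 0.2},
])

```text
t: 9.33
ee_pos: [506.6, 139.6, 239.2]
tool_rot: [0.073, 0.997, -0.001, -0.001]
wrist_force: [0.4, -0.3, 0.2]
grip_width: 52.5
grip_force: 0.0
```

Run:
```python
from h import *
p,ya=st(); go(p,ya,[458,147,240]); c=snap('wrist','w5'); print(proj(c,[458,147,191]),proj(c,[458,147,139]))
print(env.observe()['q'].round(2))
```

```text
t 9.33 tcp [506.6 139.6 239.2] yangle 81.6 q [ 0.073  0.997 -0.001 -0.001] F [ 0.4 -0.3  0.2] w 52.5 g 0.0
tool move [49.1  0.2 -0.8]
(np.float64(395.71519694631337), np.float64(231.1032653725303)) (np.float64(395.6636008306966), np.float64(224.1125746896431))
[ 0.58  0.2  -0.21 -0.   -1.16 -2.3 ]
```

View pics/w5.png

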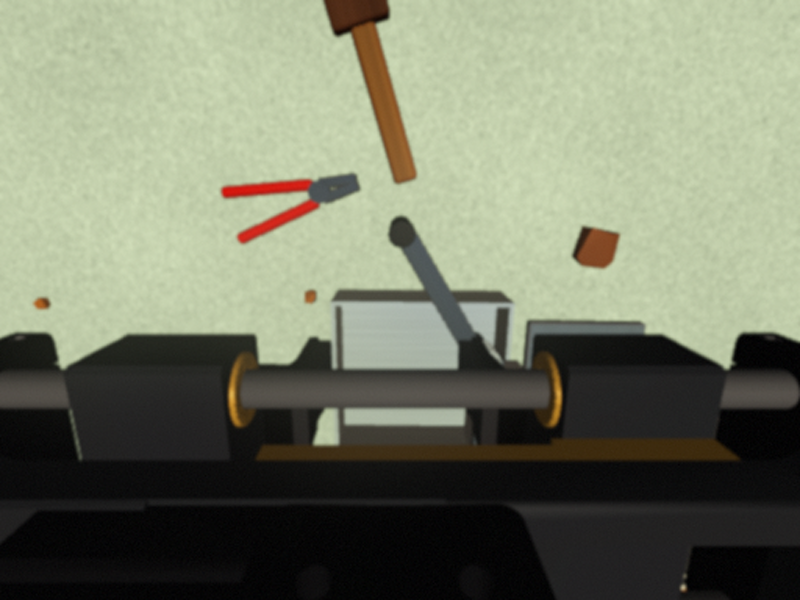

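The pin top is at (401,232) against a prediction of (396,231), which puts the pin at (458,148.5). The pan rim sits below at columns 332–512. Going over the pin and down.

servo_tool([
  {"x": 0.02, "y": 0.001, "z": 0, "yaw": 0, "hand": 0.2},
  {"x": 0.02, "y": 0.001, "z": 0, "yaw": 0, "hand": 0.2},
  {"x": 0.009, "y": 0, "z": 0, "yaw": 0, "hand": 0.2},
  {"x": 0, "y": 0, "z": 0, "yaw": 0, "hand": 0.2},
  {"x": 0, "y": 0, "z": 0.02, "yaw": 0, "hand": 0.2},
  {"x": 0, "y": 0, "z": 0.025, "yaw": 0, "hand": 0.2},
  {"x": 0, "y": 0, "z": 0.025, "yaw": 0, "hand": 0.2},
  {"x": 0, "y": 0, "z": 0.02, "yaw": 0, "hand": 0.2},
  {"x": 0, "y": 0, "z": 0, "yaw": 0, "hand": 0.2},
  {"x": 0, "y": 0, "z": 0, "yaw": 0, "hand": 0.2},
])

```text
t: 10.22
ee_pos: [459.4, 148.9, 150.0]
tool_rot: [0.074, 0.997, -0.001, -0.001]
wrist_force: [0.8, 0.6, -0.0]
grip_width: 52.1
grip_force: 0.0
```

servo_tool([
  {"x": 0, "y": 0, "z": 0, "yaw": 0, "hand": -1},
  {"x": 0, "y": 0, "z": 0, "yaw": 0, "hand": -1},
  {"x": 0, "y": 0, "z": 0, "yaw": 0, "hand": -1},
  {"x": 0, "y": 0, "z": 0, "yaw": 0, "hand": -1},
  {"x": 0, "y": 0, "z": 0, "yaw": 0, "hand": -1},
  {"x": 0, "y": 0, "z": 0, "yaw": 0, "hand": -1},
  {"x": 0, "y": 0, "z": 0, "yaw": 0, "hand": -1},
  {"x": 0, "y": 0, "z": 0, "yaw": 0, "hand": -1},
  {"x": 0, "y": 0, "z": 0, "yaw": 0, "hand": -1},
  {"x": 0, "y": 0, "z": 0, "yaw": 0, "hand": -1},
], newtons=30)

```text
t: 11.05
ee_pos: [459.3, 149.8, 150.8]
tool_rot: [0.075, 0.997, 0.001, 0.0]
wrist_force: [-0.7, 3.0, 1.3]
grip_width: 13.3
grip_force: 30.0
```

Run:
```python
from h import *
p,ya=st()
w=np.radians(-8.56); R=np.array([[np.cos(w),-np.sin(w)],[np.sin(w),np.cos(w)]])
# arc steps in tool frame: tool y=chute y, tool x=-chute x approx (fixed yaw)
A=np.radians(ya); yv=np.array([np.cos(A),np.sin(A)]); xv=np.array([-yv[1],yv[0]])
a0=np.arctan2(-60,-98); r=115
pos=lambda g: R@(r*np.array([np.cos(a0-g),np.sin(a0-g)]))
g=np.linspace(0,1.15,11); Q=[pos(k) for k in g]
for k,(u,v) in enumerate(zip(Q,Q[1:])): print(round(g[k+1],3),np.round([(v-u)@xv,(v-u)@yv],1))
```

```text
t 11.05 tcp [459.3 149.8 150.8] yangle 81.4 q [0.075 0.997 0.001 0.   ] F [-0.7  3.   1.3] w 13.3 g 30.0
0.115 [ 6.2 11.6]
0.23 [ 4.9 12.3]
0.345 [ 3.4 12.8]
0.46 [ 1.9 13.1]
0.575 [ 0.4 13.2]
0.69 [-1.1 13.2]
0.805 [-2.6 13. ]
0.92 [-4.1 12.6]
1.035 [-5.5 12. ]
1.15 [-6.8 11.3]
```

servo_tool([
  {"x": 0.006, "y": 0.0115, "z": 0, "yaw": 0, "hand": -1},
  {"x": 0.005, "y": 0.0125, "z": 0, "yaw": 0, "hand": -1},
  {"x": 0.0035, "y": 0.013, "z": 0, "yaw": 0, "hand": -1},
  {"x": 0.002, "y": 0.013, "z": 0, "yaw": 0, "hand": -1},
  {"x": 0.0005, "y": 0.013, "z": 0, "yaw": 0, "hand": -1},
  {"x": -0.001, "y": 0.013, "z": 0, "yaw": 0, "hand": -1},
  {"x": -0.0025, "y": 0.013, "z": 0, "yaw": 0, "hand": -1},
  {"x": -0.004, "y": 0.0125, "z": 0, "yaw": 0, "hand": -1},
  {"x": -0.0055, "y": 0.012, "z": 0, "yaw": 0, "hand": -1},
  {"x": -0.006, "y": 0.01, "z": 0, "yaw": 0, "hand": -1},
  {"x": 0, "y": 0, "z": 0, "yaw": 0, "hand": -1},
  {"x": 0, "y": 0, "z": 0, "yaw": 0, "hand": -1},
])

```text
t: 12.05
ee_pos: [476.8, 268.5, 150.0]
tool_rot: [0.075, 0.997, -0.003, -0.003]
wrist_force: [-8.3, -3.8, 5.8]
grip_width: 13.1
grip_force: 30.0
```

Run:
```python
from h import *
p,ya=st()
v=p[:2]-np.array([564.3,189.7]); w0=np.array([459.3,149.8])-np.array([564.3,189.7]); print('r',np.hypot(*v),np.hypot(*w0),'angle',np.arctan2(w0[1],w0[0])%6.283-np.arctan2(v[1],v[0])%6.283)
s=snap('scene','s6'); t=snap('top','t6')
f=lambda c,x,y,w,h:np.clip(cv2.resize(c['img'][y:y+h,x:x+w,::-1],(400,300),interpolation=cv2.INTER_CUBIC)*1.4,0,255).astype('uint8')
cv2.imwrite('pics/mix6.png',np.hstack([f(s,260,155,160,120),f(t,90,120,180,135)]))
```

```text
t 12.05 tcp [476.8 268.5 150. ] yangle 81.4 q [ 0.075  0.997 -0.003 -0.003] F [-8.3 -3.8  5.8] w 13.1 g 30.0
r 117.70963401779866 112.32546461065712 angle 1.0960251380199946
```

View pics/mix6.png

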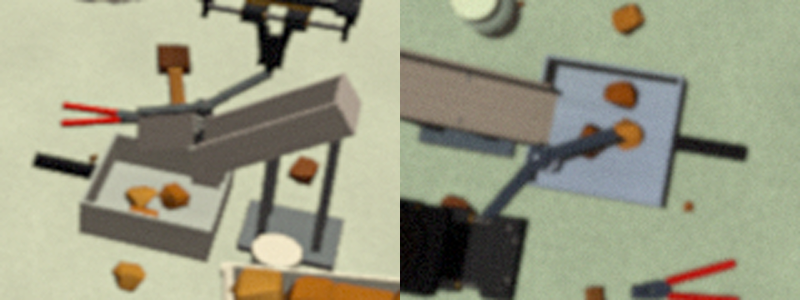

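All three lumps lie in the pan (scene panel around (140,198), (175,195) and (145,210)) and the pan and bystanders haven't moved. I'll press a little further to be sure the arm is on its stop.

servo_tool([
  {"x": -0.001, "y": 0.002, "z": 0, "yaw": 0, "hand": -1},
  {"x": -0.001, "y": 0.002, "z": 0, "yaw": 0, "hand": -1},
  {"x": 0, "y": 0, "z": 0, "yaw": 0, "hand": -1},
  {"x": 0, "y": 0, "z": 0, "yaw": 0, "hand": -1},
  {"x": 0, "y": 0, "z": 0, "yaw": 0, "hand": -1},
])

```text
t: 12.57
ee_pos: [478.9, 270.8, 150.0]
tool_rot: [0.076, 0.997, -0.004, -0.004]
wrist_force: [-8.5, -5.0, 7.0]
grip_width: 13.3
grip_force: 30.0
```

servo_tool([
  {"x": -0.001, "y": 0.002, "z": 0, "yaw": 0, "hand": -1},
  {"x": -0.001, "y": 0.002, "z": 0, "yaw": 0, "hand": -1},
  {"x": 0, "y": 0, "z": 0, "yaw": 0, "hand": -1},
  {"x": 0, "y": 0, "z": 0, "yaw": 0, "hand": -1},
  {"x": 0, "y": 0, "z": 0, "yaw": 0, "hand": -1},
])

```text
t: 12.98
ee_pos: [480.9, 273.3, 149.9]
tool_rot: [0.076, 0.997, -0.005, -0.004]
wrist_force: [-7.9, -8.3, 8.6]
grip_width: 13.4
grip_force: 30.0
```

servo_tool([
  {"x": -0.001, "y": 0.002, "z": 0, "yaw": 0, "hand": -1},
  {"x": -0.001, "y": 0.002, "z": 0, "yaw": 0, "hand": -1},
  {"x": 0, "y": 0, "z": 0, "yaw": 0, "hand": -1},
  {"x": 0, "y": 0, "z": 0, "yaw": 0, "hand": -1},
  {"x": 0, "y": 0, "z": 0, "yaw": 0, "hand": -1},
])

```text
t: 13.4
ee_pos: [481.0, 273.6, 149.8]
tool_rot: [0.076, 0.997, -0.009, -0.007]
wrist_force: [-14.1, -14.3, 13.4]
grip_width: 13.3
grip_force: 30.0
```

servo_tool([
  {"x": -0.001, "y": 0.002, "z": 0, "yaw": 0, "hand": -1},
  {"x": -0.001, "y": 0.002, "z": 0, "yaw": 0, "hand": -1},
  {"x": 0, "y": 0, "z": 0, "yaw": 0, "hand": -1},
  {"x": 0, "y": 0, "z": 0, "yaw": 0, "hand": -1},
  {"x": 0, "y": 0, "z": 0, "yaw": 0, "hand": -1},
])

```text
t: 13.82
ee_pos: [481.2, 274.0, 149.7]
tool_rot: [0.077, 0.997, -0.012, -0.01]
wrist_force: [-19.1, -20.7, 19.5]
grip_width: 13.4
grip_force: 30.1
```

Run:
```python
from h import *
p,ya=st()
s=snap('scene','s7'); t=snap('top','t7')
f=lambda c,x,y,w,h:np.clip(cv2.resize(c['img'][y:y+h,x:x+w,::-1],(400,300),interpolation=cv2.INTER_CUBIC)*1.4,0,255).astype('uint8')
cv2.imwrite('pics/mix7.png',np.hstack([f(s,260,155,160,120),f(t,130,150,120,90)]))
```

```text
t 13.82 tcp [481.2 274.  149.7] yangle 81.2 q [ 0.077  0.997 -0.012 -0.01 ] F [-19.1 -20.7  19.5] w 13.4 g 30.1
```

View pics/mix7.png

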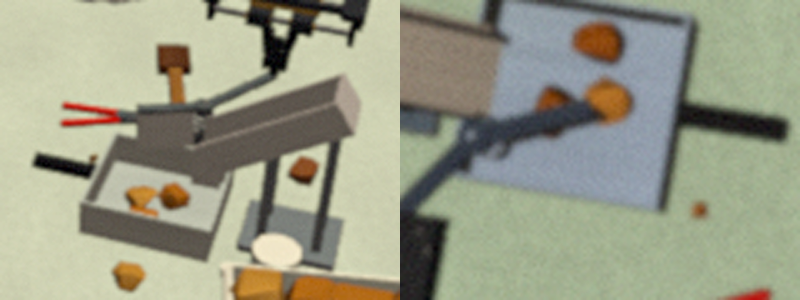

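The arm is on its hard stop: the TCP has stopped while force climbs. The three lumps lie in the pan. Easing off a little, then handing in.

servo_tool([
  {"x": 0.001, "y": -0.002, "z": 0, "yaw": 0, "hand": -1},
  {"x": 0.001, "y": -0.002, "z": 0, "yaw": 0, "hand": -1},
  {"x": 0, "y": 0, "z": 0, "yaw": 0, "hand": -1},
  {"x": 0, "y": 0, "z": 0, "yaw": 0, "hand": -1},
  {"x": 0, "y": 0, "z": 0, "yaw": 0, "hand": -1},
  {"x": 0, "y": 0, "z": 0, "yaw": 0, "hand": -1},
  {"x": 0, "y": 0, "z": 0, "yaw": 0, "hand": -1},
  {"x": 0, "y": 0, "z": 0, "yaw": 0, "hand": -1},
])

```text
t: 14.58
ee_pos: [481.0, 273.7, 149.8]
tool_rot: [0.076, 0.997, -0.009, -0.007]
wrist_force: [-13.9, -14.1, 13.3]
grip_width: 13.2
grip_force: 30.0
```

Run:
```python
from h import *
st(); print(hand_in())
```

```text
t 14.58 tcp [481.  273.7 149.8] yangle 81.2 q [ 0.076  0.997 -0.009 -0.007] F [-13.9 -14.1  13.3] w 13.2 g 30.0
the job is handed in; nothing more can be done
None
```

I handed the job in at 14.6 s; no verdict came back. In the last pictures the pan stood under the chute mouth with all three lumps in it, and the arm was still holding the gate hard against its stop at hand-in.

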